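Turn a sample plate pockets-up against the turning stop

TASK

The aluminium sample plate lies on the bench with its pockets face down. With the fingertips, push it along the bench against the sloped white stop until it tips up and stays leaning on the stop, then push its raised edge back from behind the stop so that it falls over and ends lying flat on the bench in front of the stop, pockets up. Do not lift or carry the plate: one edge of it stays down on the bench throughout; leave the vials, caps, bottle, beaker and wrench where they are.

Things in the scene. Friction and masses are not known exactly. Their poses are not given: they have to be found in the camera images.
- plate: Loose bare aluminium plate, 80 (x) by 110 (y) by 8 mm, about 190 g; one face plain, the other with six round dark pockets. Origin: centre of the pocketed face; z points from it to the plain face: up at the start (pockets down, origin at bench height), down when turned over. At the start its +x long edge faces the stop, 35 to 60 mm from its toe, at most 0.2 rad off parallel.
- stop: Fixed low wall, 170 mm wide (y), faced with slippery white polymer (friction 0.15; bench and plate 0.6). Origin: middle of the toe line where its front meets the bench; z up, x into the stop. The flat front slopes up and away at 60 degrees from the bench, from the toe to the top edge at x 25, z 44 mm; the level top is x 25 to 33 mm. Behind, a steel foot reaches x 83 mm, 6 mm high, with ribs to 31 mm.
- stop_top (a point): Middle of the stop's top front edge, 44 mm above the bench. The plate with its lower long edge pushed to within about 10 mm of the toe leans on this edge at 50 to 60 degrees from the bench and stays when let go; its raised edge then stands 20 to 25 mm higher than this.
- vial_amber: amber glass vial with black cap, 23 mm diameter, 46 mm high, stands to the side of the plate; leave alone. Origin at its base.
- vial_clear: clear vial with white cap, 23 mm diameter, 46 mm high, stands to the side of the plate; leave alone. Origin at its base.
- cap_blue: blue ring cap lying on the bench, 40 mm diameter, 12 mm high; leave alone. Origin at its base.
- cap_black: black disc cap lying on the bench, 48 mm diameter, 10 mm high; leave alone. Origin at its base.
- bottle: amber bottle with blue cap, 60 mm diameter, 130 mm high; leave alone. Origin at its base.
- beaker: glass beaker, 64 mm diameter, 75 mm high; leave alone. Origin at its base.
- wrench: steel wrench lying on the bench, 150 mm long; leave alone. Origin at the middle of its underside.
- plate_corner0 (a point): corner of the plate at its -x, -y end, half way through the thickness (axes as the plate's)
- plate_corner1 (a point): corner of the plate at its -x, +y end, half way through the thickness (axes as the plate's)
- plate_corner2 (a point): corner of the plate at its +x, -y end, half way through the thickness (axes as the plate's)
- plate_corner3 (a point): corner of the plate at its +x, +y end, half way through the thickness (axes as the plate's)
Mind the look-alikes: they are no part of the job. What is shaped like the stop but green or red is not meant.

How it is judged:
By the outcome, as a careful person would: the job done as asked, in the order asked, and still so for the second after the job is handed in, with the robot touching nothing.
It also fails if it takes over 51 s, if anything falls off the work surface, if the arm or the gripper's body presses on something with over 40 N, if the wrist force passes 120 N, or if a joint passes its speed limit or range.

ROBOT

A 6-joint arm with a two-finger parallel gripper is mounted at the origin on the work surface. World frame = base frame: x ahead of the robot, y to its left, z up, the work surface at z = 0. Lengths are in m, angles in degrees, forces in N, time in s.
With the tool pointing down it reaches from about 0.325 to 0.85 m from the base axis. Payload 15.5 kg.
Tool frame: the origin (TCP) lies midway between the tips of the shut fingers; the grasp point (between the pads) lies 19 mm behind it; y points along the fingers, x is the direction in which the jaws open and shut, and the axes are right-handed (so a half turn about y gives the same grasp; the last joint's range is limited). The gripper opens to 91 mm and grips with 3 to 60 N. Pads are 32 mm wide; open, the fingers measure 118 mm over their backs; the gripper's body (76 mm by 178 mm) begins 60 mm behind the grasp point.
Start: joints at [61.564, 28.281, 77.091, -0, 74.628, -5.472], TCP at [0.244, 0.575, 0.214] pointing down, gripper open.
Joint ranges: [-166.48, 166.48], [-47.26, 123.95], [12.59, 153.08], [-70.14, 250.14], [6.76, 159.57], [-176.63, 176.63]. Speed limits (degrees/s): [108.29, 108.29, 147.25, 172.46, 172.46, 172.46].

INTERFACE

Orientations are given as a 3x3 rotation matrix whose columns are the frame's x, y, z axes.
In Python, from bench import ctrl gives the robot as it stands. The module is installed in compiled form; this text tells all that it offers. Calls block until the motion is done:
- ctrl.goto(position, orientation): joint-space move of the TCP to a pose.
- ctrl.move_l(position, vel=0.15, ori=None, contact_N=None): straight line of the TCP; ori=None keeps the orientation; vel is the mean speed in m/s. With contact_N (N) it stops when the force on the tool has changed by that much, and returns True; else False.
- ctrl.movej(angles): joint-space move.
- ctrl.command_gripper(opening): opening from 0.0 (shut) to 1.0 (fully open); the grip force is fixed at half the most; returns when the fingers have stopped.
- ctrl.sleep(seconds).
- ctrl.ik(position, orientation): joint angles nearest the present ones, or None.
- ctrl.read_camera(name): name is "scene" or "top" or "wrist"; returns the picture (420x560x3 uint8, blue, green, red); there is no depth.
- ctrl.camera_params(name): a dict with "fx", "fy", "cx", "cy" (pixels), "pose" (4x4, takes a point from camera to world coordinates); the wrist camera has in their place "T_tool_cam" (4x4, takes a point from camera to tool coordinates, whose origin is the TCP and whose axes are the tool frame's). Camera axes: x right, y up, looking along -z (the intrinsics and any distortion apply to the point x, -y, -z); pixel columns grow to the right and rows downward; lengths in m; the calibration is good to about 2 mm. A picture is of the moment at which its call begins: read the wrist's pose just before it. camera_params takes no time and is no camera call.
A pose or a line that the arm cannot do raises ctrl.MotionError and nothing moves.
- ctrl.sign_off(): hands the job in, once; it reports no verdict.
Readings, each from a call of its own:
- ctrl.current_t(): time.
- ctrl.current_q(): joint angles.
- ctrl.current_dq(): joint speeds.
- ctrl.current_effort(): joint torques, N m.
- ctrl.current_tool_pos(): TCP position.
- ctrl.current_eef_rot(): TCP orientation.
- ctrl.current_contact_force(): force on the tool from outside, world axes, zero at the start.
- ctrl.current_wrist_torque(): the same for the moment, N m.
- ctrl.current_grip_width(): opening from 0.0 (shut) to 1.0 (fully open).
Only numpy, scipy, OpenCV 4.12 (cv2) and the standard library are available. Lean on these libraries where they do the work, as an engineer would, in place of code of your own. Each camera call takes 0.05 s, during which the arm holds its last target.

## Working session

There is one attempt and no reset: what is moved stays moved. The work goes in short steps, each a Python script; the robot and the scene stay as the last script left them, time stands still between calls to the robot, and variables do not carry over. Pictures are saved under pics/ and viewed, and the job is handed in when it is done.

```bash
ls; mkdir -p pics; python3 - <<'E'
from bench import ctrl
import cv2
for n in ("scene","top","wrist"):
    cv2.imwrite(f"pics/{n}0.png",ctrl.read_camera(n)); print(n,ctrl.camera_params(n))
print(ctrl.current_t(),ctrl.current_tool_pos(),ctrl.current_eef_rot(),ctrl.current_grip_width())
E
```

```text
pics
scene {'fx': 416.1428829591848, 'fy': 416.1428829591848, 'cx': 275.34469278857046, 'cy': 218.59626384260193, 'pose': array([[-0.50639072, -0.50525803,  0.69877232,  1.15904924],
       [ 0.86197361, -0.3190357 ,  0.3939768 ,  0.41629047],
       [ 0.02387337,  0.8018295 ,  0.59707581,  0.66251819],
       [ 0.        ,  0.        ,  0.        ,  1.        ]])}
top {'fx': 522.8094519644294, 'fy': 522.8094519644294, 'cx': 279.7137413342364, 'cy': 211.3245392602625, 'pose': array([[ 0.0250717 ,  0.97588862, -0.21682439,  0.14942394],
       [-0.99966404,  0.02304797, -0.01185761,  0.02056254],
       [-0.00657434,  0.21704883,  0.97613861,  1.41850448],
       [ 0.        ,  0.        ,  0.        ,  1.        ]])}
wrist {'fx': 318.1051218676716, 'fy': 318.1051218676716, 'cx': 273.9806116362911, 'cy': 214.0623352657354, 'T_tool_cam': array([[ 9.99999800e-01, -6.10785775e-04,  1.65959050e-04,
        -4.22449025e-04],
       [ 3.31014949e-04,  2.81199048e-01, -9.59649408e-01,
        -1.70218201e-01],
       [ 5.39472680e-04,  9.59649270e-01,  2.81199194e-01,
         7.97036598e-02],
       [ 0.00000000e+00,  0.00000000e+00,  0.00000000e+00,
         1.00000000e+00]])}
0.15 [0.24371163 0.57522069 0.21347773] [[ 3.90161090e-01 -4.17106622e-04 -9.20746518e-01]
 [ 9.20746175e-01 -7.98117403e-04  3.90161307e-01]
 [-8.97602684e-04 -9.99999595e-01  7.26549702e-05]] 0.9980525949059941
```

View pics/scene0.png

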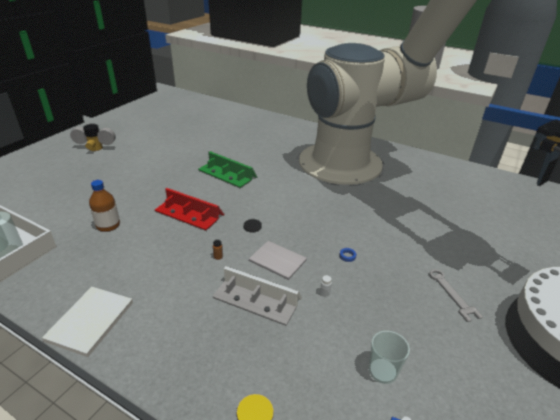

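View pics/top0.png

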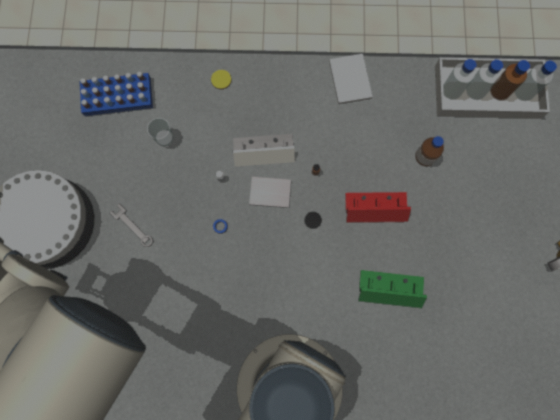

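View pics/wrist0.png

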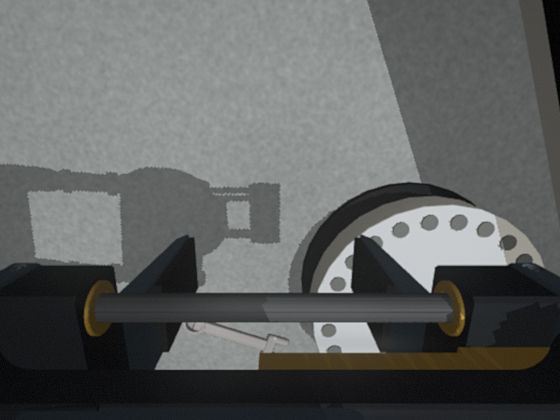

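The white stop sits at about (264,150) in the top view with the plate in front of it at (270,192); the amber vial is at (316,170), the clear one at (221,176). The red and green ones are decoys. I'll zoom in and measure.

```bash
cat > h.py <<'E'
import numpy as np, cv2
def ray(P,T,uv):
    u,v=uv; d=np.array([(u-P['cx'])/P['fx'],-(v-P['cy'])/P['fy'],-1.0])
    return T[:3,3],T[:3,:3]@d
def px2w(P,T,uv,z):
    o,d=ray(P,T,uv); return o+d*(z-o[2])/d[2]
def w2px(P,T,p):
    c=np.linalg.inv(T)@np.r_[p,1]; return np.array([P['cx']+P['fx']*c[0]/-c[2],P['cy']-P['fy']*c[1]/-c[2]])
def wristT(ctrl,P):
    T=np.eye(4);T[:3,:3]=ctrl.current_eef_rot();T[:3,3]=ctrl.current_tool_pos(); return T@P['T_tool_cam']
E
python3 - <<'E'
from bench import ctrl
from h import *
P=ctrl.camera_params("top");T=P['pose']
for n,uv,z in [("pl TL",(250,179),.008),("pl TR",(291,179),.008),("BL",(250,204),.008),("BR",(290,207),.008),("stop toe L",(234,166),0),("toe R",(295,162),0),("amber base",(316,174),0),("clear base",(222,181),0),("blue",(221,227),0),("black",(313,221),0)]:
    print(n,px2w(P,T,uv,z).round(3))
im=cv2.imread("pics/top0.png")
cv2.imwrite("pics/top0z.png",cv2.resize(im[120:240,200:340],None,fx=5,fy=5,interpolation=cv2.INTER_CUBIC))
E
```

```text
pl TL [0.554 0.123 0.008]
pl TR [0.556 0.008 0.008]
BL [0.482 0.121 0.008]
BR [0.476 0.01  0.008]
stop toe L [0.593 0.171 0.   ]
toe R [ 0.609 -0.002  0.   ]
amber base [ 0.575 -0.062  0.   ]
clear base [ 0.548  0.203 -0.   ]
blue [0.416 0.199 0.   ]
black [ 0.439 -0.055  0.   ]
```

View pics/top0z.png

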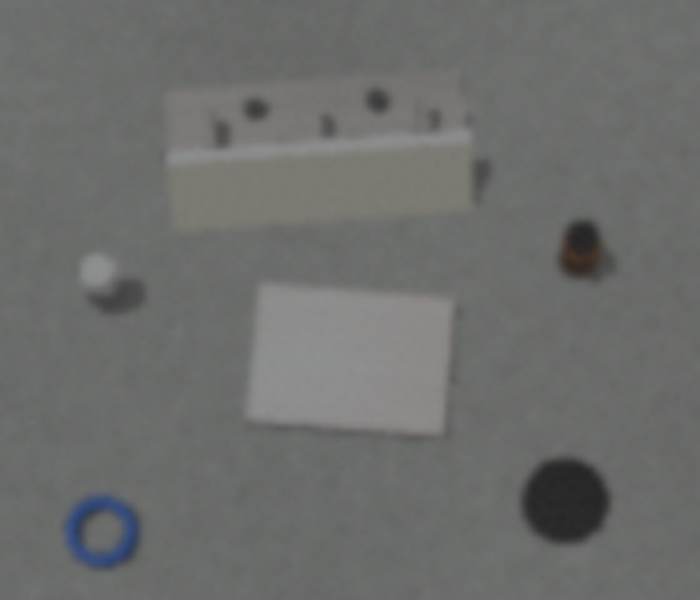

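```bash
python3 - <<'E'
from bench import ctrl
from h import *
P=ctrl.camera_params("top");T=P['pose']
for n,(x,y),z in [("pl TL",(260,284),.008),("TR",(453,298),.008),("BL",(247,420),.008),("BR",(443,435),.008),("toeL",(176,230),0),("toeR",(473,210),0),("topL",(168,163),.044),("topR",(470,140),.044)]:
    print(n,px2w(P,T,(200+x/5-.4,120+y/5-.4),z).round(4))
R=np.array([[0,0,-1],[1,0,0],[0,-1,0.]])
print(ctrl.ik([.41,.066,.2],R), ctrl.ik([.68,.08,.06],R), ctrl.ik([.41,.066,.003],R))
ctrl.goto([.41,.066,.2],R)
TW=wristT(ctrl,ctrl.camera_params("wrist"))
cv2.imwrite("pics/w1.png",ctrl.read_camera("wrist")); np.save("TW1.npy",TW)
print(ctrl.current_t(),ctrl.current_tool_pos())
E
```

```text
pl TL [0.5612 0.1191 0.008 ]
TR [0.5556 0.0106 0.008 ]
BL [0.4827 0.1234 0.008 ]
BR [0.4767 0.0145 0.008 ]
toeL [0.5943 0.1685 0.    ]
toeR [6.101e-01 3.000e-04 0.000e+00]
topL [0.6191 0.17   0.044 ]
topR [0.6363 0.0034 0.044 ]
[ 8.93288393e-01  1.24838603e+01  1.05933878e+02 -2.54444375e-14
  6.15822622e+01 -8.91067116e+01] [ 1.71610664e+00  4.21088663e+01  7.63209509e+01 -2.54444375e-14
  6.15701828e+01 -8.82838934e+01] [ 8.93288393e-01  3.41497366e+01  1.17908959e+02 -2.54444375e-14
  2.79413048e+01 -8.91067116e+01]
2.1333 [0.41021799 0.06650687 0.20002313]
```

View pics/w1.png

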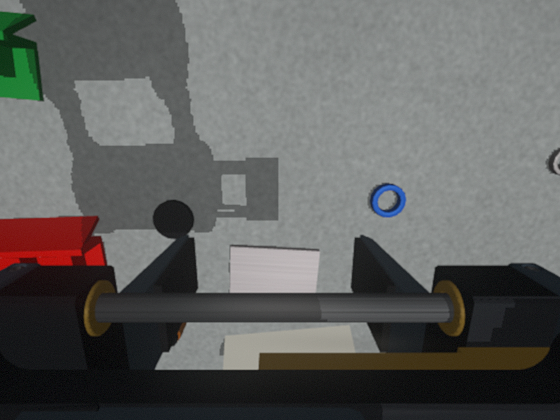

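The wrist view shows the plate's rear edge from (231,246) to (319,250) — image up is towards the robot. I'll cross-check it against the top camera.

```bash
python3 - <<'E'
from bench import ctrl
from h import *
P=ctrl.camera_params("wrist");T=np.load("TW1.npy")
for uv,z in [((231,245.5),.008),((319,249.5),.008),((388,200),.012),((173,217),.01)]: print(px2w(P,T,uv,z).round(4))
xs=np.array([np.cos(np.radians(5.6)),np.sin(np.radians(5.6)),0]);ys=np.array([-xs[1],xs[0],0])
toe=np.array([.602,.0845,0])
for p in [(.5612,.1191,0),(.5556,.0106,0),(.4827,.1234,0),(.4767,.0145,0)]:
    d=np.array(p)-toe; print((d@xs).round(4),(d@ys).round(4))
E
```

```text
[0.4766 0.0136 0.008 ]
[0.4818 0.1213 0.008 ]
[0.4183 0.1981 0.012 ]
[ 0.4397 -0.0535  0.01  ]
-0.0372 0.0384
-0.0534 -0.069
-0.1149 0.0504
-0.1315 -0.0574
```

```bash
cat >> h.py <<'E'
a=np.radians(5.6)
xs=np.array([np.cos(a),np.sin(a),0]);ys=np.array([-xs[1],xs[0],0]);toe=np.array([.602,.0845,0])
R1=np.column_stack([ys,[0,0,-1],-xs])
def S(x,y,z): return toe+xs*x+ys*y+np.array([0,0,z])
E
python3 - <<'E'
from bench import ctrl
from h import *
ctrl.command_gripper(0.6)
ctrl.goto(S(-.168,-.010,.06),R1)
ctrl.move_l(S(-.168,-.010,.0025),vel=.08,contact_N=15)
print(ctrl.current_tool_pos(),ctrl.current_contact_force())
print(ctrl.move_l(S(-.100,-.010,.0025),vel=.06,contact_N=25),ctrl.current_contact_force(),ctrl.current_tool_pos())
cv2.imwrite("pics/t2.png",cv2.resize(ctrl.read_camera("top")[110:250,190:350],None,fx=4,fy=4,interpolation=cv2.INTER_CUBIC))
s=ctrl.read_camera("scene");cv2.imwrite("pics/s2.png",cv2.resize(s[200:360,180:380],None,fx=3,fy=3,interpolation=cv2.INTER_CUBIC))
print(ctrl.current_t())
E
```

```text
[0.43603859 0.05816418 0.00291878] [ 0.32874586 -0.04889856  0.48857427]
False [ 0.19994623 -0.2003456   0.95827415] [0.50343528 0.06480642 0.00253688]
5.725
```

View pics/t2.png

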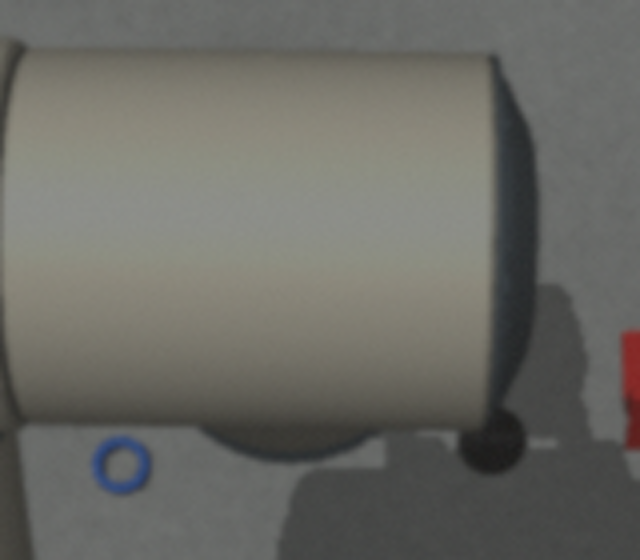

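View pics/s2.png

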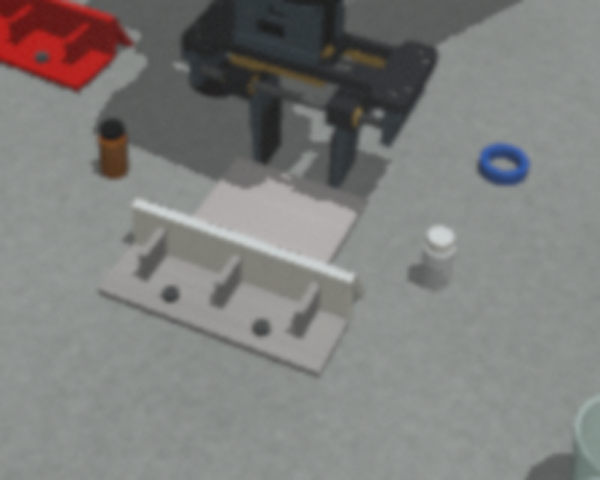

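The scene view shows both fingers, at about (265,160) and (343,180), against the plate's rear edge, and the plate square to the stop. I'll push on.

```bash
python3 - <<'E'
from bench import ctrl
from h import *
def snap(n):
    s=ctrl.read_camera("scene");cv2.imwrite(f"pics/{n}.png",cv2.resize(s[200:360,180:380],None,fx=3,fy=3,interpolation=cv2.INTER_CUBIC))
for i,x in enumerate((-.075,-.050,-.034)):
    print(ctrl.move_l(S(x,-.010,.0025),vel=.04,contact_N=25),ctrl.current_contact_force().round(2),((ctrl.current_tool_pos()-toe)@xs).round(4))
    if i: snap(f"s3_{i}")
print(ctrl.current_t())
E
python3 -c "
import cv2,numpy as np
cv2.imwrite('pics/s3.png',cv2.resize(np.hstack([cv2.imread('pics/s3_1.png'),cv2.imread('pics/s3_2.png')]),(800,320)))"
```

```text
False [-0.01 -0.4  -0.24] -0.0748
False [-0.18  0.32  0.59] -0.0499
False [ 0.48  0.98 -0.06] -0.0337
7.925
```

View pics/s3.png

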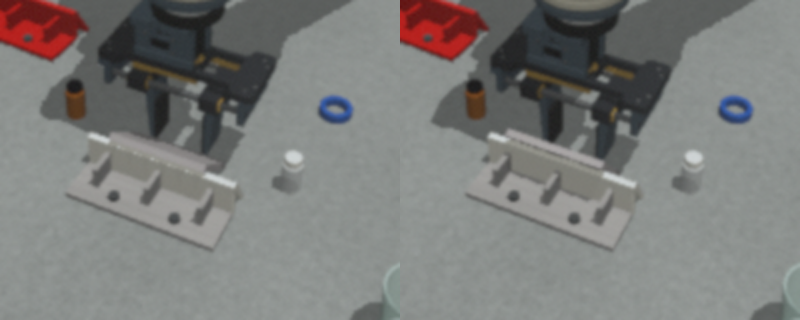

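View pics/s3_2.png

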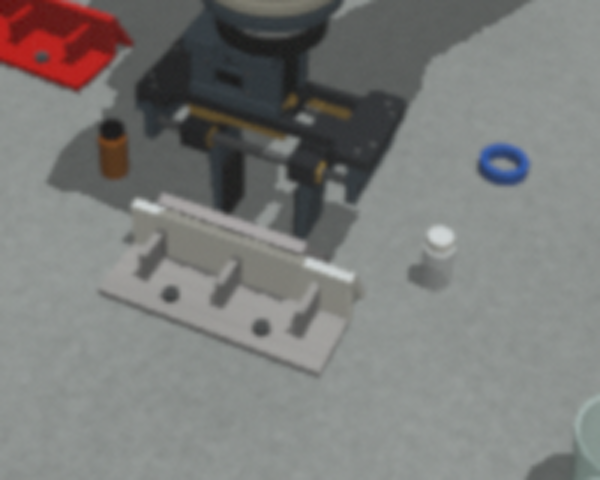

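```bash
python3 - <<'E'
from bench import ctrl
from h import *
print(ctrl.move_l(S(-.026,-.010,.0025),vel=.03,contact_N=15),ctrl.current_contact_force().round(2),((ctrl.current_tool_pos()-toe)@xs).round(4))
ctrl.move_l(S(-.09,-.010,.0035),vel=.12)
ctrl.move_l(S(-.115,-.010,.16),vel=.2)
ctrl.goto(S(-.20,-.010,.2),R1)
s=ctrl.read_camera("scene");t=ctrl.read_camera("top")
cv2.imwrite("pics/s4raw.png",s);cv2.imwrite("pics/t4raw.png",t)
cv2.imwrite("pics/s4.png",cv2.resize(s[240:340,190:330],None,fx=5,fy=5,interpolation=cv2.INTER_CUBIC))
cv2.imwrite("pics/t4.png",cv2.resize(t[120:220,205:345],None,fx=5,fy=5,interpolation=cv2.INTER_CUBIC))
print(ctrl.current_t())
E
```

```text
False [ 0.11 -0.31  0.38] -0.0257
10.5333
```

View pics/s4.png

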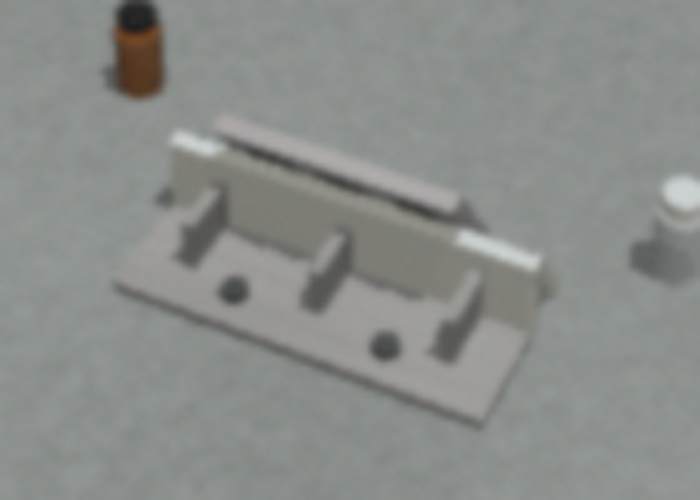

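View pics/t4.png

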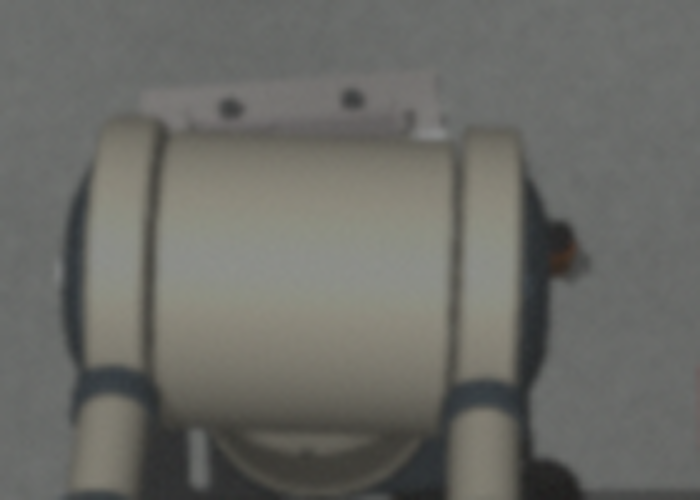

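The plate leans on the stop on its own; its raised edge runs from (215,125) to (462,205) in the scene zoom. I'll check its position.

```bash
python3 - <<'E'
from bench import ctrl
from h import *
P=ctrl.camera_params("scene");T=P['pose']
for n,(x,y),z in [("rE",(215,142),.066),("lE",(455,212),.066),("upR",(225,115),.0705),("upL",(467,193),.0705),("stop top back R",(170,150),.044),("stop back L",(536,270),.044)]:
    p=px2w(P,T,(190+x/5-.4,240+y/5-.4),z)-toe; print(n,(p@xs).round(4),(p@ys).round(4))
for q in [S(.085,-.01,.16),S(.085,-.01,.056),S(-.05,-.01,.056)]: print(ctrl.ik(q,R1))
E
```

```text
rE 0.0481 -0.055
lE 0.041 0.0505
upR 0.0362 -0.0567
upL 0.0333 0.0522
stop top back R 0.041 -0.0819
stop back L 0.036 0.0847
[ 1.93323498e+00  3.65695810e+01  7.01063698e+01 -2.54444375e-14
  7.33240493e+01 -9.36667650e+01]
[ 1.93323498e+00  4.29150560e+01  7.51754698e+01 -2.54444375e-14
  6.19094742e+01 -9.36667650e+01]
[ 1.04165622e+00  3.45771267e+01  9.59285421e+01 -2.54444375e-14
  4.94943313e+01 -9.45583438e+01]
```

```bash
python3 - <<'E'
from bench import ctrl
from h import *
ctrl.goto(S(.095,-.004,.18),R1)
ctrl.move_l(S(.092,-.004,.055),vel=.12,contact_N=15)
print(ctrl.current_t())
print(ctrl.move_l(S(.040,-.004,.055),vel=.06,contact_N=15),ctrl.current_contact_force().round(2))
s=ctrl.read_camera("scene")
cv2.imwrite("pics/s5.png",cv2.resize(s[200:340,180:340],None,fx=4,fy=4,interpolation=cv2.INTER_CUBIC))
print(ctrl.current_t(),((ctrl.current_tool_pos()-toe)@xs))
E
```

```text
12.8583
False [ 0.76 -0.07 -0.67]
13.925 0.04037037207337259
```

View pics/s5.png

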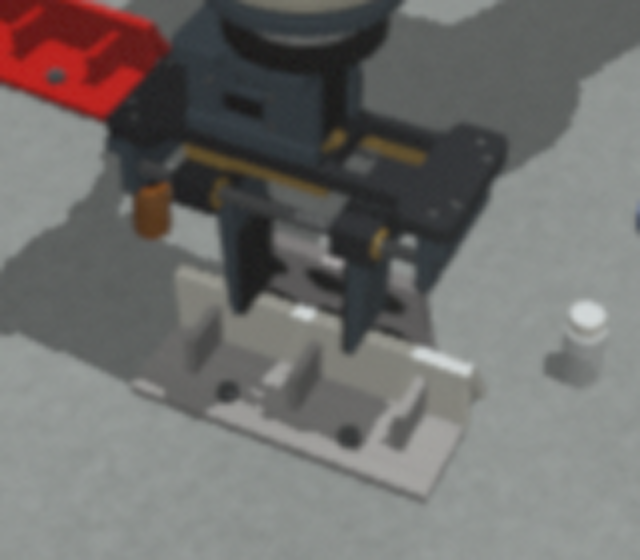

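The fingers are behind the stop and the plate's pocketed side is visible, at about (330,280), as it is raised. I'll keep pushing until it topples.

```bash
python3 - <<'E'
from bench import ctrl
from h import *
for x in (.012,-.003,-.015):
    print(ctrl.move_l(S(x,-.004,.055),vel=.05,contact_N=15),ctrl.current_contact_force().round(2))
ctrl.sleep(.4)
s=ctrl.read_camera("scene")
cv2.imwrite("pics/s6.png",cv2.resize(s[200:340,180:340],None,fx=4,fy=4,interpolation=cv2.INTER_CUBIC))
print(ctrl.current_t())
E
```

```text
False [ 0.74 -0.54 -0.36]
False [ 0.25 -0.2   0.17]
False [0.4  0.68 0.53]
15.925
```

View pics/s6.png

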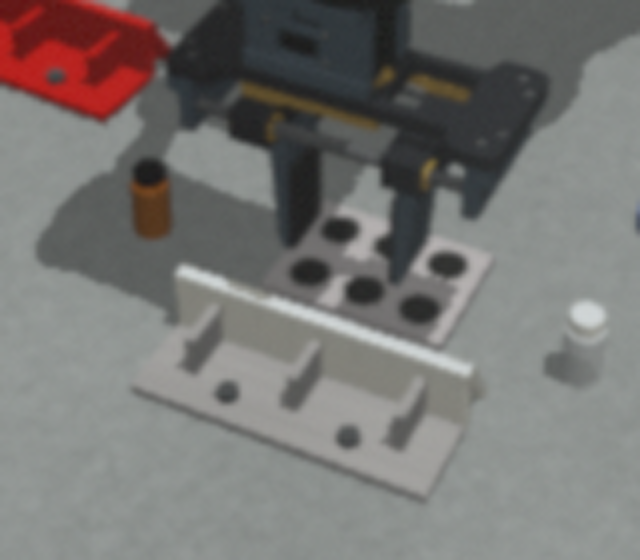

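The plate has fallen flat with six pockets showing, around (365,265). Next I'll retreat, check all objects, and hand in.

```bash
python3 - <<'E'
from bench import ctrl
from h import *
ctrl.move_l(S(-.015,-.004,.2),vel=.15)
ctrl.goto([.25,.45,.25],R1)
ctrl.sleep(.3)
t=ctrl.read_camera("top");s=ctrl.read_camera("scene")
cv2.imwrite("pics/s7.png",s);cv2.imwrite("pics/t7r.png",t)
cv2.imwrite("pics/t7.png",cv2.resize(t[120:240,200:340],None,fx=5,fy=5,interpolation=cv2.INTER_CUBIC))
print(ctrl.current_t())
E
```

```text
19.275
```

View pics/t7.png

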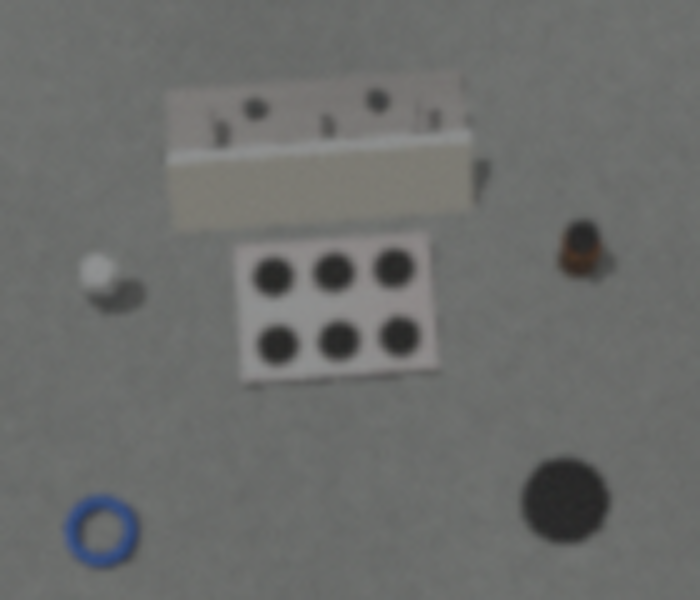

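View pics/s7.png

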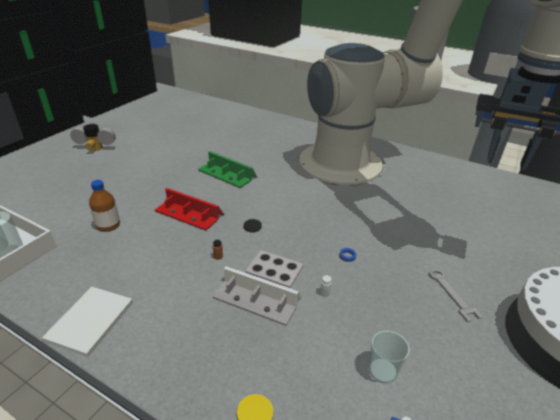

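The plate lies flat at about (337,307) in the top zoom, pockets up, in front of the stop. The neighbouring objects have the same pixels as before.

```bash
python3 - <<'E'
from bench import ctrl
from h import *
P=ctrl.camera_params("top");T=P['pose']
c=[px2w(P,T,(200+x/5-.4,120+y/5-.4),.008) for x,y in [(235,243),(429,234),(439,369),(243,382)]]
print([np.round(np.linalg.norm(c[i]-c[(i+1)%4]),3) for i in range(4)],[(((p-toe)@xs).round(3)) for p in c])
ctrl.sign_off()
E
```

```text
[np.float64(0.109), np.float64(0.079), np.float64(0.109), np.float64(0.081)] [np.float64(-0.012), np.float64(-0.015), np.float64(-0.094), np.float64(-0.093)]
the job is handed in; nothing more can be done
```

The plate has been turned over. It lies flat on the bench in front of the white stop with all six pockets up, and I handed the job in at about 19 s.

- **How it went:** I pushed the plate's rear edge with both fingertips until it tipped up and leaned on the stop. I backed off and a picture confirmed it stayed leaning on its own. I then pushed its raised edge back from behind the stop until it fell over.
- **Final position:** The plate measures 109 × 80 mm in the last top picture, which matches a plate lying flat. Its near edge is 12–15 mm in front of the toe and parallel to it. The arm was well clear of everything.
- **Other objects:** The vials and caps are at the same pixels as at the start. The bottle, beaker and wrench look unmoved in the scene view.
- **Forces:** The force readings I took between moves stayed at about 1 N, and none of the force-stop limits (15–25 N) set on the pushes tripped.

No check failed or disagreed.

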